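Slide the sample under the curing lamp and hold the dead-man paddle at mid travel

TASK

Slide the glass dish with the orange sample along the bench, without lifting or tipping it, into the white ring under the curing lamp until it rests against both steel stop pins. Only then press the yellow pad of the dead-man paddle down with the fingertips to the middle of its travel (pointer in the green band) and hold it there; never press it to the bottom, which cuts the lamp out. Finish while still holding it at mid travel with the dish against the pins, and leave the marker, stopper and beaker where they are.

Things in the scene. Friction and masses are not known exactly. Their poses are not given: they have to be found in the camera images.
- lamp: fixed curing lamp, yaw varies. Origin on the bench at the dish's place (= point nest); +x points into the lamp. White housing x = +45 to +120 mm, 110 wide, 57 high. Grey visor over the back half of the dish's place: x = +15 to +60, 76 wide, underside 26, top 44 above the bench. Two steel stop pins, 12 diameter, under the visor at x = +29, y = +24 and -24.
- nest (a point): centre of the dish's place on the bench, marked by a thin white ring of 74 outer diameter. A dish centred here touches both stop pins.
- dish: loose round flat glass dish, 64 diameter, 12 high, 30 to 50 g, with an orange disc in it; solid to the touch. Origin at the centre of its underside. Starts on the bench on the open (-x) side of the lamp, 95 to 140 mm from the nest; the way to the nest is clear.
- paddle_unit: fixed dead-man unit, either side of the lamp: grey base 130 (x) x 76 (y) x 36 high, origin under its centre. Black paddle, 95 x 44, hinged on top along y at x = +40, 44 above the bench, slopes up from there to -x. A scale plate, 82 high, stands at y = +38 to +54, x = -18: white band at top, green in the middle, red at the bottom; an orange pointer on the paddle moves before it.
- pad (a point): point to press: centre of the upper face of the yellow pad (40 x 40) at the raised end of the paddle, 75 from the hinge; moves with the paddle. About 76 above the bench when released, 65 at mid travel, 53 at the bottom; in the paddle_unit frame at x = -32 when released, -35 at mid travel.
- paddle (a joint): paddle angle, rad: 0 released, 0.16 mid travel, 0.32 bottomed; grows as the pad goes down. Green band 0.10 to 0.22 (pad 7 to 16 mm down, middle 12). Spring-returned: pressed at the pad, 3 N starts it, 7 N holds mid travel, 11 N bottoms it. Beyond 0.28 (about 20 mm down) the lamp cuts out.
- marker: loose marker pen, white with red cap, 146 long, 14 thick, lying on the bench between the lamp and the paddle unit; origin at the middle of its underside. Bystander.
- stopper: loose black rubber stopper, 28 diameter, 31 high, standing on the bench between the lamp and the paddle unit; origin at the centre of its underside. Bystander.
- beaker: loose glass beaker, 74 x 71 x 82 high, standing at the left of the work; origin at the centre of its underside. Bystander.

How it is judged:
By the outcome, as a careful person would: the job done as asked, in the order asked, and still so for the second after the job is handed in, while the arm keeps its last pose, push and grip.
It also fails if it takes over 48 s, if anything falls off the work surface, if the arm or the gripper's body presses on something with over 40 N, if the wrist force passes 120 N, or if a joint passes its speed limit or range.

ROBOT

A 6-joint arm with a two-finger parallel gripper is mounted at the origin on a cart in front of the work surface, level with it; the furniture and walls round the work are solid. World frame = base frame: x ahead of the robot, y to its left, z up, the work surface at z = 0. Lengths are in m, angles in rad, forces in N, time in s.
With the tool pointing down it reaches from about 0.25 to 0.775 m from the base axis. Payload 4 kg.
Tool frame: the origin (TCP) lies between the finger pads; the fingertips stand 25 mm ahead of it and the grasp point (between the pads) lies 6 mm ahead of it (robot.tip_reach is the z of the fingertips in the tool frame, in m); z points along the fingers, y is the line along which they close (so a half turn about z gives the same grasp; the last joint's range is limited). The gripper opens to 94 mm and grips with 3 to 60 N. Pads are 16 mm wide; open, the fingers measure 119 mm over their backs; the gripper's body (75 mm by 177 mm) begins 78 mm behind the grasp point.
Start: joints at [-1.25, 0.087, 1.371, -0, 1.684, -0.103], TCP at [0.226, -0.501, 0.231] pointing down, gripper open.
Joint ranges: [-3.1, 3.1], [-0.76, 2.03], [0.27, 2.55], [-1.08, 4.22], [0.17, 2.65], [-2.57, 2.57]. Speed limits (rad/s): [2.79, 2.79, 3.14, 3.14, 3.14, 3.14].

INTERFACE

Orientations are given as [roll, pitch, yaw] about the fixed x, y, z axes, in that order (R = Rz(yaw) Ry(pitch) Rx(roll)).
In Python, from bench import robot gives the robot as it stands. The module is installed in compiled form; this text tells all that it offers.
- The arm moves only by the shell command python3 -m handwheel 'ROWS'. ROWS is JSON, a list of rows, each a list of 3 entries, a list of its own where there are three numbers: the turn, a rotation vector about the world's x, y, z in units of 90 degrees (1.0 is 90 degrees), then the shift along the world's x, y, z in units of 0.05 m (1.0 is 0.05 m), then the closure, from 0 (fully open) to 1 (shut). A call has 1 to 5 rows; each row shifts and turns the commanded pose from where the row before left it; what a row does not reach is not made up. A row lasts 1/10 s, in which the tool goes at most 50 mm and 8.59 degrees, less where a joint would pass 70% of its speed; a pose out of reach is approached as far as the arm can. A call with a number of a shift or a turn outside -1 to 1 is refused whole. A call with a gripper value outside its range is refused whole. The fingers move at their own pace and stop on an object; the grip force is fixed at half the most. Time passes only in rows, so rows that do not move let the fingers close. It gives the time, the measured TCP pose, the force, the opening and the grip force at its end, in the units of the state.
- robot.get_obs(): the state, without advancing time (a new reading comes with each control period).
- robot.snapshot(name): name is "side" or "top"; returns (picture, depth): 384x512x3 uint8, red, green, blue; 384x512 float32, m along the optical axis (not along the pixel's ray), 0 where there is no reading.
- robot.calibration(name): a dict with "mtx" (3x3 intrinsics, pixels), "extrinsics" (4x4, takes a point from camera to world coordinates). Camera axes: x right, y down, z forward; pixel columns grow to the right and rows downward; lengths in m; the calibration is good to about 2 mm. A picture is of the moment at which its call begins. calibration takes no time and is no camera call.
- robot.close_job(): hands the job in; it is judged then, once.
Trained networks look in the newest picture that a camera, given by its name, has taken for a name from the list of things; names that differ only in an ending like _2 or _b are one class to them, and where a whole thing is asked for, a point or a joint stands for the part that bears it (a point fixed in the world has none). Each returns a list of dicts, best first, with "p" (0 to 1); they miss things now and then, are a little off and sometimes report something else, mostly with a low value. They report only what shows in the picture. A call takes as long as a camera call.
- robot.boxes_of(query, camera): "bbox" ([left, top, right, bottom] in pixels, round what is visible of it).
The state is a dict: "time": time; "joint_positions": joint angles; "qvel": joint speeds; "joint_torque": joint torques, N m; "tool_pos": TCP position; "ee_rot": TCP orientation; "wrist_force": force on the tool from outside, world axes, zero at the start; "wrist_torque": the same for the moment, N m; "width": finger opening in m; "finger_force": force on a finger pad.
Only numpy, scipy, OpenCV 4.12 (cv2) and the standard library are available. Lean on these libraries where they do the work, as an engineer would, in place of code of your own. Each camera call takes 0.05 s, during which the arm holds its last target. There are 200 camera calls.

## Working session

There is one attempt and no reset: what is moved stays moved. The work goes in short steps, Python scripts to look and compute and a shell command to move; the robot and the scene stay as the last step left them, time stands still between calls to the robot, and variables do not carry over. Pictures are saved under pics/ and viewed, at most 10 in all, crops included, and the job is handed in when it is done.

```bash
mkdir -p pics
cat > h.py <<'E'
import numpy as np, cv2
from bench import robot
def snap(n,f=None):
    p,d=robot.snapshot(n)
    if f: cv2.imwrite('pics/'+f,p[:,:,::-1])
    c=robot.calibration(n);K=np.array(c['mtx']);T=np.array(c['extrinsics'])
    v,u=np.mgrid[0:384,0:512]
    P=np.stack([(u-K[0,2])/K[0,0]*d,(v-K[1,2])/K[1,1]*d,d],-1)
    W=P@T[:3,:3].T+T[:3,3]; W[d==0]=np.nan
    return p,W,K,T
def ray(K,T,u,v,z):
    r=T[:3,:3]@np.array([(u-K[0,2])/K[0,0],(v-K[1,2])/K[1,1],1]);o=T[:3,3]
    return o+r*(z-o[2])/r[2]
E
python3 - <<'E'
from h import *
np.set_printoptions(precision=4,suppress=True)
for n in ['top','side']:
    p,W,K,T=snap(n,n+'0.png'); print(n,K[0,0],T)
    for q in ['lamp','dish','paddle_unit','pad','marker','stopper','beaker']:
        for b in robot.boxes_of(q,n)[:2]:
            l,t,r,bo=b['bbox']; u,v=int((l+r)/2),int((t+bo)/2)
            print(q,np.round(b['bbox']),round(b['p'],2),W[v,u])
print(robot.get_obs())
E
```

```text
top 387.5537986993048 [[ 0.0014 -0.9824  0.1868  0.397 ]
 [-1.     -0.0026 -0.0062  0.0147]
 [ 0.0066 -0.1868 -0.9824  1.092 ]
 [ 0.      0.      0.      1.    ]]
lamp [321. 134. 366. 193.] 0.98 [ 0.6715 -0.2283  0.0439]
dish [315. 210. 338. 233.] 0.94 [ 0.5131 -0.1825  0.0063]
paddle_unit [201. 155. 239. 204.] 0.95 [0.62   0.1147 0.066 ]
pad [206. 167. 230. 195.] 0.69 [0.6136 0.1168 0.0702]
marker [249. 223. 303. 226.] 0.45 [ 0.5039 -0.0389  0.0111]
stopper [276. 160. 287. 169.] 0.66 [ 0.6712 -0.0559  0.0319]
beaker [112. 205. 142. 235.] 0.68 [0.5123 0.3685 0.0282]
side 464.02345362244813 [[-0.9637  0.1925 -0.1848  0.8536]
 [ 0.2664  0.6539 -0.7081  0.9996]
 [-0.0154 -0.7317 -0.6814  1.0152]
 [ 0.      0.      0.      1.    ]]
lamp [197. 137. 244. 168.] 0.95 [ 0.6714 -0.2173  0.0438]
dish [259. 149. 278. 165.] 0.76 [ 0.5133 -0.1844  0.0113]
paddle_unit [239. 205. 281. 235.] 0.76 [0.6325 0.1365 0.0662]
pad [250. 205. 275. 225.] 0.94 [0.619  0.1191 0.0651]
marker [247. 205. 276. 224.] 0.61 [0.6212 0.1165 0.0631]
marker [275. 168. 291. 199.] 0.49 [ 0.5062 -0.0476  0.0089]
stopper [224. 182. 234. 193.] 0.47 [ 0.6806 -0.0573  0.0285]
beaker [330. 254. 349. 280.] 0.63 [0.4757 0.3416 0.0492]
beaker [196. 136. 243. 170.] 0.43 [ 0.6761 -0.2106  0.0458]
{'time': 0.8, 'joint_positions': array([-1.2501,  0.0872,  1.3707,  0.    ,  1.6836, -0.1031]), 'qvel': array([-0.001 ,  0.0017,  0.001 , -0.0005, -0.0006,  0.0003]), 'joint_torque': array([  0.0022, -33.9987, -30.2577,   0.0722,   0.0235,   0.    ]), 'tool_pos': array([ 0.2262, -0.5014,  0.2305]), 'ee_rot': array([3.1414, 0.    , 0.4238]), 'wrist_force': array([-0.0847,  0.7961,  0.4221]), 'wrist_torque': array([-0.039 , -0.0471, -0.0191]), 'finger_force': 0.0, 'width': 0.09357291650915385}
```

View pics/top0.png

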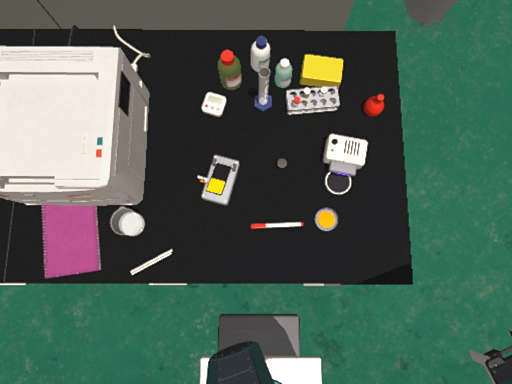

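View pics/side0.png

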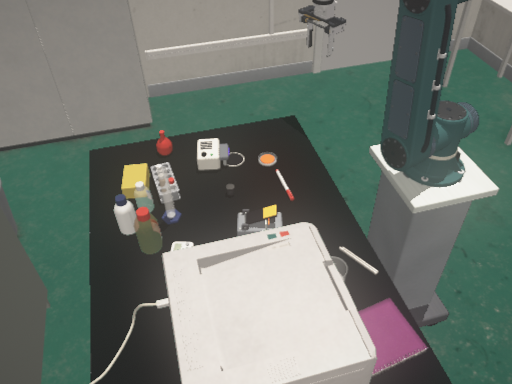

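Top view: the lamp is at (345,150), the ring at (338,183), the dish at (326,219) and the paddle unit at (220,180), with its yellow pad at (216,186). The side view agrees. Next I'll get precise positions.

Run:
```python
from h import *
np.set_printoptions(precision=4,suppress=True)
for n in ['top','side']:
    p,W,K,T=snap(n); hsv=cv2.cvtColor(p,cv2.COLOR_RGB2HSV).astype(int)
    X,Y,Z=W[...,0],W[...,1],W[...,2]
    def near(x,y,r): return np.hypot(X-x,Y-y)<r
    def rect(m):
        return cv2.minAreaRect(W[m][:,:2].astype(np.float32)*1000)
    print(n)
    m=near(.68,-.23,.11)&(Z>.050)&(Z<.068); print('housing',m.sum(),rect(m),np.median(Z[m]))
    m=near(.68,-.23,.13)&(Z>.036)&(Z<.049); print('visor',m.sum(),W[m].mean(0),rect(m))
    m=near(.61,-.22,.06)&(abs(Z)<.012)&(hsv[...,2]>110)&(hsv[...,1]<70)
    v,u=np.nonzero(m); G=np.array([ray(K,T,a,b,0)for a,b in zip(u,v)])[:,:2]
    A=np.c_[2*G,np.ones(len(G))]; s=np.linalg.lstsq(A,(G**2).sum(1),rcond=None)[0]
    print('ring',len(G),s[:2],np.sqrt(s[2]+s[:2]@s[:2]))
    m=near(.513,-.183,.05)&(hsv[...,1]>150)&(hsv[...,2]>150)&(hsv[...,0]<28)
    v,u=np.nonzero(m); print('orange',m.sum(),ray(K,T,u.mean(),v.mean(),.006),W[m].mean(0))
    m=near(.61,.12,.08)&(hsv[...,1]>150)&(hsv[...,2]>130)&(hsv[...,0]>=23)&(hsv[...,0]<35)
    v,u=np.nonzero(m); print('pad',m.sum(),ray(K,T,u.mean(),v.mean(),.074),np.nanmean(W[m],0),rect(m))
    m=near(.62,.11,.1)&(Z>.025)&(Z<.09); print('unit',m.sum(),rect(m))
    big=cv2.resize(p[120:250,180:380] if n=='top' else p[120:250,180:340],None,fx=4,fy=4,interpolation=cv2.INTER_CUBIC); cv2.imwrite(f'pics/{n}1.png',big[:,:,::-1])
```

```text
top
housing 961 ((708.7284545898438, -237.60324096679688), (109.26202392578125, 74.8036880493164), 79.34065246582031) 0.055945067340198884
visor 371 [ 0.6621 -0.2258  0.0429] ((688.315185546875, -234.0469207763672), (110.62776947021484, 96.61571502685547), 79.57174682617188)
ring 137 [ 0.6291 -0.2214] 0.03537529859364697
orange 213 [ 0.5185 -0.1823  0.006 ] [ 0.5184 -0.1821  0.0071]
pad 191 [0.5999 0.1227 0.074 ] [0.5996 0.1225 0.076 ] ((603.8565673828125, 133.52777099609375), (62.08888244628906, 39.02610778808594), 75.1885757446289)
unit 1267 ((629.536865234375, 121.87138366699219), (91.6966781616211, 130.9786376953125), 74.69207000732422)
side
housing 457 ((710.5331420898438, -235.59097290039062), (114.59441375732422, 72.75723266601562), 78.25508880615234) 0.05738275675874782
visor 217 [ 0.6795 -0.2104  0.0432] ((695.1581420898438, -232.3233642578125), (114.91476440429688, 106.30049896240234), 77.62843322753906)
ring 71 [ 0.6278 -0.2224] 0.03602099363652095
orange 87 [ 0.5169 -0.1833  0.006 ] [ 0.5178 -0.1802  0.0087]
pad 0 [nan nan nan] [nan nan nan] ((0.0, 0.0), (0.0, 0.0), 0.0)
unit 979 ((629.2269287109375, 124.28178405761719), (94.35812377929688, 128.93331909179688), 75.15264892578125)<stdin>:19: RuntimeWarning: Mean of empty slice.
  ret = ret.dtype.type(ret / rcount)
<stdin>:19: RuntimeWarning: Mean of empty slice
```

View pics/top1.png

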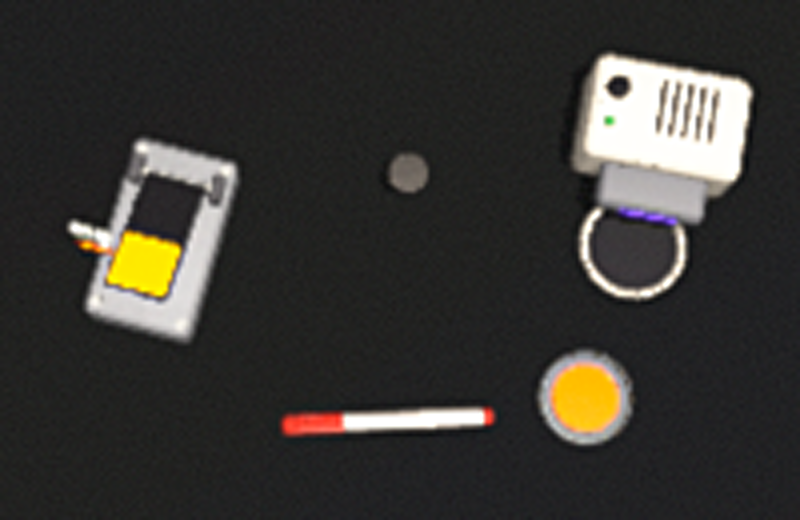

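The lamp yaw is about -11° and the nest is at (0.6285, -0.2215). The dish is at (0.518, -0.1825) and the released pad at (0.600, 0.1225). I'll push with the two fingers 40 mm apart, as a cradle behind the dish.

```bash
R='-m handwheel'; python3 -m handwheel '[[[0,0,-0.04],[0.48,0.67,0],0.575],[[0,0,-0.04],[0.48,0.67,0],0.575],[[0,0,-0.04],[0.48,0.67,0],0.575],[[0,0,-0.04],[0.48,0.67,0],0.575],[[0,0,-0.04],[0.48,0.67,0],0.575]]'; python3 -m handwheel '[[[0,0,-0.04],[0.48,0.67,0],0.575],[[0,0,-0.04],[0.48,0.67,0],0.575],[[0,0,-0.04],[0.48,0.67,0],0.575],[[0,0,-0.04],[0.48,0.67,0],0.575],[[0,0,-0.03],[0.48,0.7,0],0.575]]'; python3 -m handwheel '[[[0,0,0],[0,0,-0.7],0.575],[[0,0,0],[0,0,-0.7],0.575],[[0,0,0],[0,0,-0.7],0.575],[[0,0,0],[0,0,-0.7],0.575],[[0,0,0],[0,0,-0.6],0.575]]'; python3 -c "
from bench import robot;print(robot.tip_reach)"
```

```text
time: 1.4
tool_pos: [0.3469, -0.3325, 0.2306]
ee_rot: [3.141, -0.0, 0.107]
wrist_force: [0.1, -0.5, 0.7]
width: 0.0573
finger_force: 0.0
time: 1.9
tool_pos: [0.467, -0.1635, 0.2307]
ee_rot: [3.141, -0.001, -0.191]
wrist_force: [1.3, -0.6, -0.2]
width: 0.0399
finger_force: 0.0
time: 2.4
tool_pos: [0.4656, -0.1645, 0.0587]
ee_rot: [-3.141, 0.001, -0.189]
wrist_force: [0.1, 0.4, 0.5]
width: 0.0395
finger_force: 0.0
0.025
```

```bash
python3 -m handwheel '[[[0,0,0],[0,0,-0.3],0.575],[[0,0,0],[0,0,-0.27],0.575],[[0,0,0],[0.1,-0.04,0],0.575],[[0,0,0],[0.18,-0.07,0],0.575],[[0,0,0],[0.18,-0.07,0],0.575]]'; python3 -m handwheel '[[[0,0,0],[0.18,-0.07,0],0.575],[[0,0,0],[0.18,-0.07,0],0.575],[[0,0,0],[0.18,-0.07,0],0.575],[[0,0,0],[0.18,-0.07,0],0.575],[[0,0,0],[0.18,-0.07,0],0.575]]';  python3 -m handwheel '[[[0,0,0],[0.18,-0.07,0],0.575],[[0,0,0],[0.18,-0.07,0],0.575],[[0,0,0],[0.1,-0.04,0],0.575],[[0,0,0],[0,0,0],0.575]]'
python3 - <<'E'
from h import *
for n in ['top','side']:
    p,W,K,T=snap(n); hsv=cv2.cvtColor(p,cv2.COLOR_RGB2HSV).astype(int)
    m=(np.hypot(W[...,0]-.6,W[...,1]+.2)<.09)&(hsv[...,1]>150)&(hsv[...,2]>120)&(hsv[...,0]<28)&(W[...,2]<.03)
    v,u=np.nonzero(m); print(n,m.sum(),ray(K,T,u.mean(),v.mean(),.006))
    s=p[130:250,270:390] if n=='top' else p[120:220,190:310]
    cv2.imwrite(f'pics/{n}2.png',cv2.resize(s,None,fx=4,fy=4,interpolation=cv2.INTER_CUBIC)[:,:,::-1])
E
```

```text
time: 2.9
tool_pos: [0.4912, -0.1748, 0.0336]
ee_rot: [3.141, -0.003, -0.189]
wrist_force: [0.2, 0.4, 0.5]
width: 0.0398
finger_force: 0.1
time: 3.4
tool_pos: [0.5349, -0.1916, 0.0321]
ee_rot: [3.142, 0.0, -0.189]
wrist_force: [-2.0, 1.0, 1.5]
width: 0.04
finger_force: 1.1
time: 3.8
tool_pos: [0.5581, -0.2008, 0.0318]
ee_rot: [3.141, -0.001, -0.189]
wrist_force: [-0.1, -0.1, 0.2]
width: 0.0399
finger_force: 0.0
top 0 [nan nan nan]
side 79 [ 0.58915464 -0.20630626  0.006     ]<stdin>:5: RuntimeWarning: Mean of empty slice.
  ret = ret.dtype.type(ret / rcount)
```

View pics/side2.png

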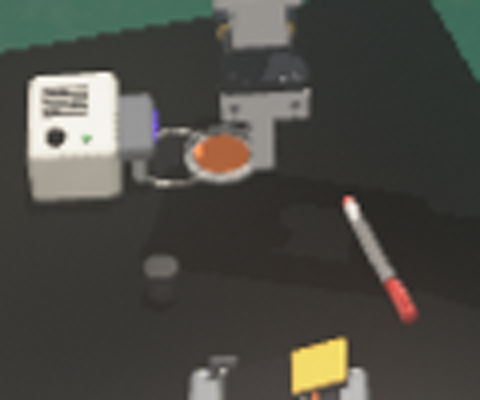

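The dish sits centred in the cradle about 40 mm short of the ring. At crop (220,155) it's flat on the bench, and the bystanders haven't moved. I'll keep pushing, slowing down near the pins.

```bash
python3 -m handwheel '[[[0,0,0],[0.12,-0.05,0],0.575],[[0,0,0],[0.18,-0.08,0],0.575],[[0,0,0],[0.16,-0.07,0],0.575],[[0,0,0],[0.12,-0.05,0],0.575],[[0,0,0],[0.08,-0.03,0],0.575]]'; python3 -m handwheel '[[[0,0,0],[0.04,-0.01,0],0.575],[[0,0,0],[0,0,0],0.575]]'; python3 -m handwheel '[[[0,0,0],[0.04,-0.008,0],0.575],[[0,0,0],[0,0,0],0.575]]';  python3 - <<'E'
from h import *
for n in ['side']:
    p,W,K,T=snap(n); hsv=cv2.cvtColor(p,cv2.COLOR_RGB2HSV).astype(int)
    m=(np.hypot(W[...,0]-.6,W[...,1]+.2)<.09)&(hsv[...,1]>150)&(hsv[...,2]>100)&(hsv[...,0]<28)&(W[...,2]<.03)
    v,u=np.nonzero(m); print(n,m.sum(),ray(K,T,u.mean(),v.mean(),.006))
E
```

```text
time: 4.4
tool_pos: [0.5909, -0.2147, 0.032]
ee_rot: [3.141, -0.0, -0.189]
wrist_force: [-1.5, -0.2, 0.2]
width: 0.0397
finger_force: 0.2
time: 4.6
tool_pos: [0.5924, -0.2149, 0.0319]
ee_rot: [3.142, -0.0, -0.189]
wrist_force: [-0.2, -0.2, 1.2]
width: 0.0396
finger_force: 0.0
time: 4.8
tool_pos: [0.5942, -0.2152, 0.032]
ee_rot: [3.142, -0.0, -0.189]
wrist_force: [0.3, 0.2, -0.3]
width: 0.0398
finger_force: 0.0
side 75 [ 0.62401551 -0.22062402  0.006     ]
```

```bash
for i in 1; do python3 -m handwheel '[[[0,0,0],[0.03,-0.006,0],0.575],[[0,0,0],[0,0,0],0.575]]'; python3 -m handwheel '[[[0,0,0],[0.03,-0.006,0],0.575],[[0,0,0],[0,0,0],0.575]]';python3 -m handwheel '[[[0,0,0],[0.02,-0.004,0],0.575],[[0,0,0],[0,0,0],0.575]]'; done | grep -E 'pos|force'
```

```text
tool_pos: [0.5957, -0.2155, 0.032]
wrist_force: [0.5, -0.0, 0.6]
finger_force: 0.0
tool_pos: [0.5973, -0.2159, 0.032]
wrist_force: [-0.2, 0.6, 0.1]
finger_force: 0.0
tool_pos: [0.5981, -0.2161, 0.0319]
wrist_force: [-0.8, 0.2, -0.0]
finger_force: 0.2
```

```bash
for i in 1; do python3 -m handwheel '[[[0,0,0],[0.03,-0.006,0],0.575],[[0,0,0],[0,0,0],0.575]]'; python3 -m handwheel '[[[0,0,0],[0.02,-0.004,0],0.575],[[0,0,0],[0,0,0],0.575]]'; done | grep -E 'pos|force';  python3 - <<'E'
from h import *
for n in ['side']:
    p,W,K,T=snap(n); hsv=cv2.cvtColor(p,cv2.COLOR_RGB2HSV).astype(int)
    m=(np.hypot(W[...,0]-.6,W[...,1]+.2)<.09)&(hsv[...,1]>150)&(hsv[...,2]>100)&(hsv[...,0]<28)&(W[...,2]<.03)
    v,u=np.nonzero(m); print(n,m.sum(),ray(K,T,u.mean(),v.mean(),.006))
    s=p[120:180,190:290]
    cv2.imwrite(f'pics/{n}3.png',cv2.resize(s,None,fx=7,fy=7,interpolation=cv2.INTER_CUBIC)[:,:,::-1])
E
```

```text
tool_pos: [0.5988, -0.2162, 0.0318]
wrist_force: [-4.1, -0.8, 1.4]
finger_force: 1.8
tool_pos: [0.599, -0.2163, 0.0318]
wrist_force: [-6.2, 1.0, 3.6]
finger_force: 2.9
side 66 [ 0.62675407 -0.22054665  0.006     ]
```

View pics/side3.png

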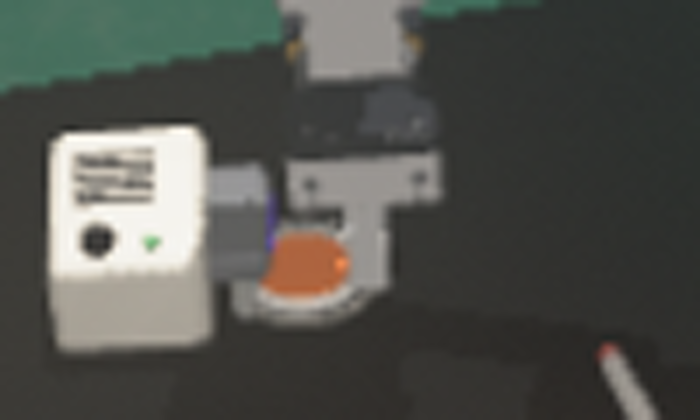

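```bash
for i in 1; do python3 -m handwheel '[[[0,0,0],[0,0,0],0.575]]'; python3 -m handwheel '[[[0,0,0],[0,0,0],0.575]]'; python3 -m handwheel '[[[0,0,0],[0.01,-0.002,0],0.575],[[0,0,0],[0,0,0],0.575]]'; python3 -m handwheel '[[[0,0,0],[0,0,0],0.575]]'; done | grep -E 'pos|force'
```

```text
tool_pos: [0.599, -0.2163, 0.0318]
wrist_force: [-5.8, 0.3, 4.2]
finger_force: 2.8
tool_pos: [0.5991, -0.2163, 0.0318]
wrist_force: [-5.3, 0.3, 3.1]
finger_force: 2.8
tool_pos: [0.5991, -0.2163, 0.0318]
wrist_force: [-7.8, 1.3, 3.7]
finger_force: 3.2
tool_pos: [0.5991, -0.2163, 0.0317]
wrist_force: [-5.9, 1.5, 3.6]
finger_force: 3.2
```

The dish is on both pins: the reaction lies along the lamp axis with no lateral part. I'll back straight off, lift, close the fingers and move over the pad.

```bash
for i in 1; do python3 -m handwheel '[[[0,0,0],[-0.06,0.012,0],0.575],[[0,0,0],[-0.1,0.02,0],0.575],[[0,0,0],[-0.3,0.058,0],0.575],[[0,0,0],[-0.4,0.078,0],0.575],[[0,0,0],[0,0,0.6],0.575]]'; python3 -m handwheel '[[[0,0,0],[0,0,0.9],0.95],[[0,0,0],[0,0,0.9],0.95],[[0,0,-0.006],[0.09,0.83,0],0.95],[[0,0,-0.006],[0.09,0.83,0],0.95],[[0,0,-0.006],[0.09,0.83,0],0.95]]'; python3 -m handwheel '[[[0,0,-0.006],[0.09,0.83,0],0.95],[[0,0,-0.006],[0.09,0.83,0],0.95],[[0,0,-0.006],[0.09,0.83,0],0.95],[[0,0,-0.006],[0.09,0.83,0],0.95],[[0,0,-0.006],[0.09,0.83,0],0.95]]'; python3 -m handwheel '[[[0,0,0],[0,0,0],0.95]]'; done | grep -E 'time|pos|rot|force|width'
python3 - <<'E'
from h import *
for n in ['top','side']:
    p,W,K,T=snap(n); hsv=cv2.cvtColor(p,cv2.COLOR_RGB2HSV).astype(int)
    m=(np.hypot(W[...,0]-.62,W[...,1]+.22)<.06)&(hsv[...,1]>150)&(hsv[...,2]>100)&(hsv[...,0]<28)&(W[...,2]<.03)
    v,u=np.nonzero(m); print(n,m.sum(),ray(K,T,u.mean(),v.mean(),.006))
    s=p[130:250,190:390] if n=='top' else p[130:250,190:310]
    cv2.imwrite(f'pics/{n}4.png',cv2.resize(s,None,fx=4,fy=4,interpolation=cv2.INTER_CUBIC)[:,:,::-1])
E
```

```text
time: 6.9
tool_pos: [0.5523, -0.2056, 0.0559]
ee_rot: [-3.138, 0.013, -0.189]
wrist_force: [-0.1, -0.1, -0.5]
width: 0.0401
finger_force: 0.0
time: 7.4
tool_pos: [0.5725, -0.0827, 0.1531]
ee_rot: [-3.141, -0.004, -0.219]
wrist_force: [-0.2, 0.6, 0.0]
width: 0.0056
finger_force: 0.0
time: 7.9
tool_pos: [0.5947, 0.1257, 0.1524]
ee_rot: [-3.14, -0.002, -0.264]
wrist_force: [0.1, -0.2, 1.0]
width: 0.0046
finger_force: 0.0
time: 8.0
tool_pos: [0.5944, 0.129, 0.1521]
ee_rot: [-3.138, -0.001, -0.258]
wrist_force: [-0.4, 0.0, 0.4]
width: 0.005
finger_force: 0.0
top 189 [ 0.62845311 -0.22147569  0.006     ]
side 71 [ 0.62663025 -0.22081126  0.006     ]
```

View pics/top4.png

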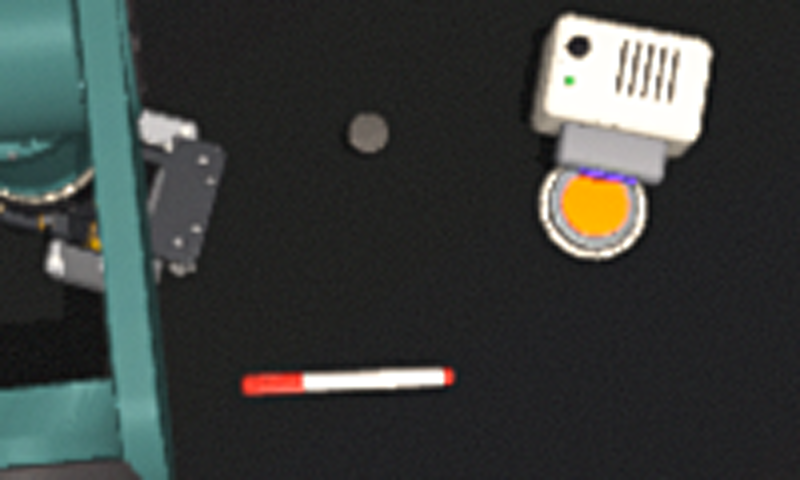

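View pics/side4.png

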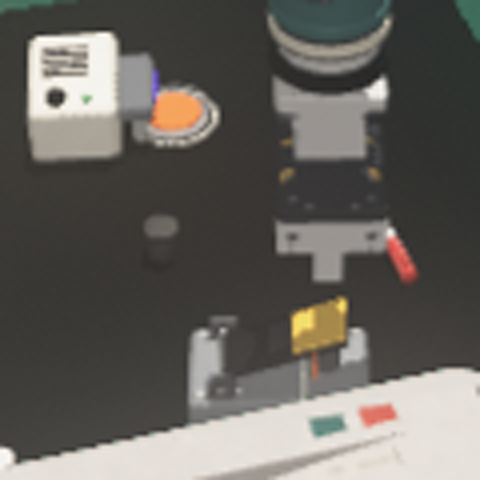

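The dish is concentric with the ring at top crop (595,208), and the marker and stopper are in place. The fingers are above the pad, so I'll centre them and step down to find contact.

```bash
for i in 1; do python3 -m handwheel '[[[0,0,0],[0.05,-0.11,0],0.95],[[0,0,0],[0,0,-0.4],0.95],[[0,0,0],[0,0,-0.4],0.95],[[0,0,0],[0,0,0],0.95],[[0,0,0],[0,0,0],0.95]]'; python3 -m handwheel '[[[0,0,0],[0,0,-0.04],0.95],[[0,0,0],[0,0,0],0.95]]'; python3 -m handwheel '[[[0,0,0],[0,0,-0.04],0.95],[[0,0,0],[0,0,0],0.95]]';python3 -m handwheel '[[[0,0,0],[0,0,-0.04],0.95],[[0,0,0],[0,0,0],0.95]]'; done | grep -E 'pos|wrist'
```

```text
tool_pos: [0.5967, 0.1167, 0.112]
wrist_force: [0.2, -0.6, 1.1]
tool_pos: [0.5974, 0.1178, 0.1112]
wrist_force: [0.5, -0.3, -0.2]
tool_pos: [0.5968, 0.1183, 0.1082]
wrist_force: [0.7, 0.1, -0.2]
tool_pos: [0.5967, 0.1184, 0.1058]
wrist_force: [-0.1, 0.6, 0.4]
```

```bash
for i in 1; do python3 -m handwheel '[[[0,0,0],[0,0.1,0],0.95],[[0,0,0],[0,0,0],0.95]]'; python3 -m handwheel '[[[0,0,0],[0,0,-0.04],0.95],[[0,0,0],[0,0,0],0.95]]'; python3 -m handwheel '[[[0,0,0],[0,0,-0.04],0.95],[[0,0,0],[0,0,0],0.95]]';python3 -m handwheel '[[[0,0,0],[0,0,-0.04],0.95],[[0,0,0],[0,0,0],0.95]]'; done | grep -E 'pos|wrist'
```

```text
tool_pos: [0.5968, 0.1238, 0.1062]
wrist_force: [-0.2, -0.5, 1.1]
tool_pos: [0.5966, 0.1237, 0.1043]
wrist_force: [-0.9, 0.5, 3.4]
tool_pos: [0.5967, 0.1235, 0.1022]
wrist_force: [-1.0, 1.8, 4.0]
tool_pos: [0.5966, 0.1234, 0.1]
wrist_force: [-1.5, 1.2, 5.0]
```

```bash
for i in 1; do python3 -m handwheel '[[[0,0,0],[0,0,-0.04],0.95],[[0,0,0],[0,0,0],0.95]]'; python3 -m handwheel '[[[0,0,0],[0,0,-0.04],0.95],[[0,0,0],[0,0,0],0.95]]'; python3 -m handwheel '[[[0,0,0],[0,0,-0.04],0.95],[[0,0,0],[0,0,0],0.95]]';python3 -m handwheel '[[[0,0,0],[0,0,-0.02],0.95],[[0,0,0],[0,0,0],0.95]]'; python3 -m handwheel '[[[0,0,0],[0,0,0],0.95]]';python3 -m handwheel '[[[0,0,0],[0,0,0],0.95]]'; done | grep -E 'time|pos|wrist'
python3 - <<'E'
from h import *
p,W,K,T=snap('side'); hsv=cv2.cvtColor(p,cv2.COLOR_RGB2HSV).astype(int)
X,Y,Z=W[...,0],W[...,1],W[...,2]
m=(np.hypot(X-.59,Y-.125)<.06)&(Z<.085)&(Z>.045)&(hsv[...,1]>120)&(hsv[...,0]>=18)&(hsv[...,0]<35)&(hsv[...,2]>80)
print(m.sum(),np.median(W[m],0)); 
q=W[m]; c=np.linalg.lstsq(np.c_[q[:,:2],np.ones(len(q))],q[:,2],rcond=None)[0]; print(c, c@[.597,.123,1])
cv2.imwrite('pics/side5.png',cv2.resize(p[180:240,230:310],None,fx=8,fy=8,interpolation=cv2.INTER_CUBIC)[:,:,::-1])
E
```

```text
time: 10.2
tool_pos: [0.5965, 0.1234, 0.098]
wrist_force: [-2.3, 1.7, 5.3]
time: 10.4
tool_pos: [0.5965, 0.1233, 0.0961]
wrist_force: [-1.8, 1.7, 5.5]
time: 10.6
tool_pos: [0.5964, 0.1233, 0.0942]
wrist_force: [-1.7, 1.3, 5.5]
time: 10.8
tool_pos: [0.5962, 0.1234, 0.0934]
wrist_force: [-3.0, 0.9, 5.7]
time: 10.9
tool_pos: [0.5963, 0.1234, 0.0935]
wrist_force: [-3.0, 1.6, 6.1]
time: 11.0
tool_pos: [0.5963, 0.1234, 0.0935]
wrist_force: [-3.4, 1.1, 6.9]
76 [0.60347852 0.1334148  0.06612666]
[-0.23722138  0.06211779  0.20077736] 0.06679668978047207
```

View pics/side5.png

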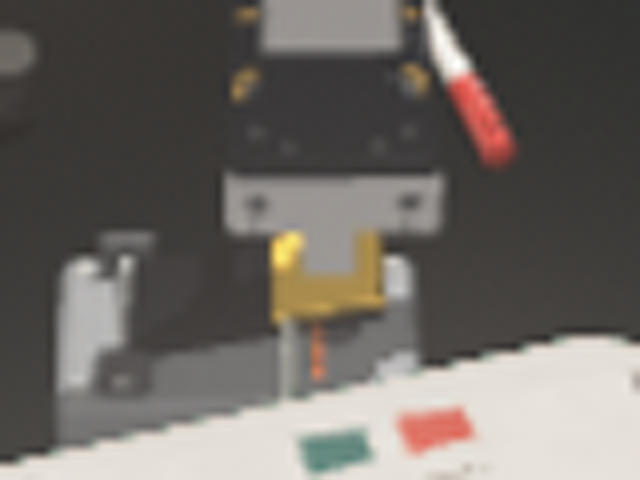

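The pad is about 11 mm down, at 6–7 N, with a fitted height of 0.0668, so it's at about mid travel. I'll nudge it 0.5 mm, hold, check the dish and hand in.

```bash
for i in 1; do python3 -m handwheel '[[[0,0,0],[0,0,-0.01],0.95],[[0,0,0],[0,0,0],0.95],[[0,0,0],[0,0,0],0.95],[[0,0,0],[0,0,0],0.95],[[0,0,0],[0,0,0],0.95]]';python3 -m handwheel '[[[0,0,0],[0,0,0],0.95],[[0,0,0],[0,0,0],0.95],[[0,0,0],[0,0,0],0.95],[[0,0,0],[0,0,0],0.95],[[0,0,0],[0,0,0],0.95]]'; done | grep -E 'time|pos|wrist'
python3 - <<'E'
from h import *
for n in ['top','side']:
    p,W,K,T=snap(n); hsv=cv2.cvtColor(p,cv2.COLOR_RGB2HSV).astype(int)
    m=(np.hypot(W[...,0]-.62,W[...,1]+.22)<.06)&(hsv[...,1]>150)&(hsv[...,2]>100)&(hsv[...,0]<28)&(W[...,2]<.03)
    v,u=np.nonzero(m); print(n,m.sum(),ray(K,T,u.mean(),v.mean(),.006))
print(robot.close_job())
E
```

```text
time: 11.55
tool_pos: [0.5962, 0.1234, 0.093]
wrist_force: [-4.1, 1.8, 6.1]
time: 12.05
tool_pos: [0.5962, 0.1234, 0.093]
wrist_force: [-3.6, 0.8, 6.8]
top 192 [ 0.62843337 -0.22152221  0.006     ]
side 72 [ 0.62669259 -0.22104198  0.006     ]
the job is handed in; nothing more can be done
None
```

I handed the job in at about 12 s: the dish was slid into the ring against both stop pins, then the pad was held about 11 mm down at 6–7 N (mid travel, judged by travel and force because the scale band was hidden from view), and no bystander was seen to move, though the beaker was not re-checked.

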